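# Feel along the rack and push the tweezer case into the third gap

## Task

Starting at the end of the divider rack that has the ball-topped post, run a fingertip lightly along the sprung top rail, keeping it pressed on the rail, over the first and second bumps to the third, which marks the third gap from that end. Then, pushing it across the glass with the fingers and never picking it up, slide the flat tweezer case to the mouth of that third gap and push it in fully home against the back wall. Leave everything else where it stands and finish with the hand clear.

Things in the scene. Friction and masses are not known exactly. Their poses are not given: they have to be found in the camera images.
- rack: Low aluminium divider rack fixed on the glass (glass top 6 mm above the work surface), 246 mm long in y. Origin: centre of its underside. -x is its open mouth (roughly towards the robot). Five fins 6 mm thick, 38 mm high, at y = 120, 60, 0, -60, -120 mm, span x -38 to +38 mm. Four gaps 54 mm wide, counted from the ball post's end, full or empty. Grey guides 46 mm high stand at y = +-131 mm.
- back_wall (a point): Middle of the inner face of the rack's back wall (30 mm high, closes all four gaps), at rack x = +38, y = 0, at the underside. The rack has no floor: things slide in on the glass. The gaps' middle lines lie at rack y = 90, 30, -30 and -90 mm.
- rail: Sprung steel rail over the rack, 268 mm long along rack y, 16 mm wide, 8 mm thick, centre line at rack x = +15 mm. Origin: middle of its flat top, 56 mm above the rack's underside when untouched. Stays level and gives straight down up to 10 mm to a hard stop: starts to move at about 0.5 N, takes about 2.5 N at 5 mm.
- bump_a (a point): Low gable-shaped bump on top of the rail, 17 mm long along the rail, rising 2 mm above the rail's flat top in its middle; it marks the gap centred at rack y = 90 mm. This point: the top of the bump. Moves with the rail.
- bump_b (a point): Low gable-shaped bump on top of the rail, 17 mm long along the rail, rising 2 mm above the rail's flat top in its middle; it marks the gap centred at rack y = 30 mm. This point: the top of the bump. Moves with the rail.
- bump_c (a point): Low gable-shaped bump on top of the rail, 17 mm long along the rail, rising 2 mm above the rail's flat top in its middle; it marks the gap centred at rack y = -30 mm. This point: the top of the bump. Moves with the rail.
- bump_d (a point): Low gable-shaped bump on top of the rail, 17 mm long along the rail, rising 2 mm above the rail's flat top in its middle; it marks the gap centred at rack y = -90 mm. This point: the top of the bump. Moves with the rail.
- ball_post: Aluminium end block 30 x 16 x 50 mm carrying a 22 mm steel ball on a stem, 93 mm high in all, fixed against one end of the rack at rack x = +15, y = +148 or -148 mm: counting starts at this end. The other end has only a plain block 30 mm high. Origin: centre of its underside.
- case: Flat grey hard case of a tweezer set, 96 (its x) x 44 (its y) x 20 mm high, 70 to 130 g, lying loose on the glass before the mouth of the rack, its long axis roughly along the rack's x. Origin: centre of its underside. Pushed fully home its front end meets the back wall, its origin is then at rack x = -10 mm, and it sticks 20 mm out of the mouth.
- plaster_tin: Bystander: steel tin 68 x 42 x 24 mm standing in the gap at rack y = +90 mm. Origin: centre of its underside.
- pill_bottle: Bystander: orange pill bottle, 40 mm across, 78 mm high. Origin: centre of its underside.
- cup: Bystander: white ceramic mug, 80 mm across, 85 mm high. Origin: centre of its underside.
- tape_roll: Bystander: roll of tape lying flat, 64 mm across, 25 mm high. Origin: centre of its underside.
- salve_jar: Bystander: small jar, 50 mm across, 40 mm high, behind the rack. Origin: centre of its underside.
- thermometer: Bystander: white clinical thermometer lying flat, 120 mm long along its x, 18 mm wide, 10 mm high. Origin: underside below its handle.

How it is judged (in metres and radians):
On the way, in this order (a step that is already met when the one before it is completed fails the run):
1. a fingertip presses the first bump, counted from the ball post (((y of ball_post in the frame of rack above 0 m and (contact force between the fingers and rail_c1 above 0.3 N or contact force between the fingers and rail_c2 above 0.3 N)) or (y of ball_post in the frame of rack below 0 m and (contact force between the fingers and rail_c7 above 0.3 N or contact force between the fingers and rail_c8 above 0.3 N)))), for 0.05 s.
2. the fingertip presses the plain rail beyond it, off the bumps (contact force between the fingers and rail above 0.2 N and contact force between the fingers and rail_c1 below 0.05 N and contact force between the fingers and rail_c2 below 0.05 N and contact force between the fingers and rail_c3 below 0.05 N and contact force between the fingers and rail_c4 below 0.05 N and contact force between the fingers and rail_c5 below 0.05 N and contact force between the fingers and rail_c6 below 0.05 N and contact force between the fingers and rail_c7 below 0.05 N and contact force between the fingers and rail_c8 below 0.05 N), for 0.02 s.
3. the fingertip presses the second bump (((y of ball_post in the frame of rack above 0 m and (contact force between the fingers and rail_c3 above 0.3 N or contact force between the fingers and rail_c4 above 0.3 N)) or (y of ball_post in the frame of rack below 0 m and (contact force between the fingers and rail_c5 above 0.3 N or contact force between the fingers and rail_c6 above 0.3 N)))), for 0.05 s.
4. the fingertip presses the plain rail beyond it, off the bumps (all of step 2), for 0.02 s.
5. the fingertip presses the third bump (((y of ball_post in the frame of rack above 0 m and (contact force between the fingers and rail_c5 above 0.3 N or contact force between the fingers and rail_c6 above 0.3 N)) or (y of ball_post in the frame of rack below 0 m and (contact force between the fingers and rail_c3 above 0.3 N or contact force between the fingers and rail_c4 above 0.3 N)))), for 0.05 s.
6. the case is pushed home in the third gap from the ball post (x of case in the frame of rack between -0.016 and 0 m and angle between the x axis of case and the x axis of rack, either way round below 0.2 rad and angle between case's own z axis and vertical below 0.1 rad and height (world z) of case below 0.011 m and ((y of ball_post in the frame of rack above 0 m and y of case in the frame of rack between -0.038 and -0.022 m) or (y of ball_post in the frame of rack below 0 m and y of case in the frame of rack between 0.022 and 0.038 m))), for 0.2 s.
At the end, for the whole second after the job is handed in: The tweezer case lies flat on the glass at rest in the third gap counted from the ball post, within 8 mm of the gap's middle line, within 0.2 rad of the gap's direction and within 6 mm of the back wall; all bystanders are upright and within 30 mm of where they stood (all of step 6 and linear speed of case below 0.01 m/s and distance of each of plaster_tin, pill_bottle, cup, tape_roll, salve_jar, thermometer from where it was at the start of the episode below 0.03 m and angle between each of plaster_tin, pill_bottle, cup, tape_roll, salve_jar, thermometer's own z axis and vertical below 0.2 rad); the robot touches nothing.
It fails at once if the case is lifted more than 7 mm off the glass or tipped over 0.35 rad (height (world z) of case above 0.013 m or angle between case's own z axis and vertical above 0.35 rad).
It fails at once if the rail is pressed with more than 25 N (contact force between the fingers and rail above 25 N).
It fails at once if a bystander is moved more than 30 mm or tipped (distance of any of plaster_tin, pill_bottle, cup, tape_roll, salve_jar, thermometer from where it was at the start of the episode above 0.03 m or angle between any of plaster_tin, pill_bottle, cup, tape_roll, salve_jar, thermometer's own z axis and vertical above 0.3 rad).
It also fails if it takes over 67 s, if anything falls off the work surface, if the arm or the gripper's body presses on something with over 40 N, if the wrist force passes 120 N, or if a joint passes its speed limit or range.

## Robot

A 7-joint arm with a two-finger parallel gripper is mounted at the origin on the work surface. World frame = base frame: x ahead of the robot, y to its left, z up, the work surface at z = 0. Lengths are in mm, angles in rad, forces in N, time in s.
With the tool pointing down it reaches from about 400 to 925 mm from the base axis. Payload 5.6 kg.
Tool frame: the origin (TCP) lies at the centre of the arm's flange, where the gripper is bolted on; the fingertips stand 173 mm ahead of it and the grasp point (between the pads) lies 155 mm ahead of it; z points along the fingers, y is the line along which they close (so a half turn about z gives the same grasp; the last joint's range is limited). The gripper opens to 85 mm and grips with 20 to 120 N. Pads are 22 mm wide; open, the fingers measure 114 mm over their backs; the gripper's body (76 mm by 85 mm) begins 54 mm behind the grasp point. The pads swing forward as they close: fully open they stand 13 mm farther back than shut.
Start: joints at [1.107, 0.468, -0.012, 1.603, 0.006, 1.071, -0.056], TCP at [265.484, -593.313, 404.69] pointing down, gripper open.
Joint ranges: [-2.53, 2.53], [-0.31, 2.02], [-1.57, 1.55], [0.28, 2.44], [-1.29, 4.43], [0.15, 1.84], [-2.92, 2.92]. Speed limits (rad/s): [2.57, 2.57, 3.14, 3.14, 3.14, 3.14, 3.14].

## Interface

Orientations are given as a unit quaternion [x, y, z, w].
In Python, from rig import arm gives the robot as it stands. The module is installed in compiled form; this text tells all that it offers.
- The arm moves only by the tool apply_moves, never from a script. Its argument "motion" is text: rows parted by semicolons, each of 5 numbers parted by spaces: the shift along the tool's x, y, z in cm, then the turn about the tool's z in rad, then the opening, from 0 (shut) to 1 (fully open). A call has exactly 8 rows; each row is the pose to reach, as a shift and turn from the pose commanded when the call began, along the tool's axes at that moment; what a row does not reach only later rows make up. A row lasts 1/12 s, in which the tool goes at most 41.7 mm and 7.16 degrees, less where a joint would pass 70% of its speed; a pose out of reach is approached as far as the arm can. A call with a gripper value outside its range is refused whole. The fingers move at their own pace and stop on an object; the grip force is fixed at half the most. Time passes only in rows, so rows that repeat a pose let the fingers close, or fill a call up. It gives the time, the measured TCP pose, the force, the opening and the grip force at its end, in the units of the state.
- arm.observe(): the state, without advancing time (a new reading comes with each control period).
- arm.capture(name): name is "scene" or "side" or "wrist"; returns a dict with "img" (384x512x3 uint8, blue, green, red), "fx", "fy", "cx", "cy" (pixels), "rvec" (rotation vector, rad) and "tvec" (3), from world to camera coordinates, as OpenCV has them. Camera axes: x right, y down, z forward; pixel columns grow to the right and rows downward; lengths in mm; the calibration is good to about 2 mm. A picture is of the moment at which its call begins. There is no depth.
- arm.close_job(): hands the job in; it is judged then, once.
The state is a dict: "time_s": time; "q": joint angles; "dq": joint speeds; "joint_efforts": joint torques, N m; "position": TCP position; "tcp_rot": TCP orientation; "force": force on the tool from outside, world axes, zero at the start; "torque": the same for the moment, N m; "gripper_width": finger opening in mm; "finger_force": force on a finger pad.
Only numpy, scipy, OpenCV 4.12 (cv2) and the standard library are available. Lean on these libraries where they do the work, as an engineer would, in place of code of your own. Each camera call takes 0.05 s, during which the arm holds its last target. There are 200 camera calls.

## Working session

There is one attempt and no reset: what is moved stays moved. The work goes in short steps, Python scripts to look and compute and a tool call to move; the robot and the scene stay as the last step left them, time stands still between calls to the robot, and variables do not carry over. Pictures are saved under pics/ and viewed, at most 10 in all, crops included, and the job is handed in when it is done.

Besides the shell and the picture viewer there is one more tool, called after ">>>" by a JSON object that holds its "method" and its "body", one argument or row to a line. apply_moves: Moves the arm, as the interface text tells. Its arguments: {"type":"object","properties":{"motion":{"type":"string"}},"required":["motion"]}

```bash
mkdir -p pics; cat > h.py <<'E'
import numpy as np, cv2
from rig import arm
def cap(n,f):
    c=arm.capture(n); cv2.imwrite('pics/'+f+'.png',c['img'])
    np.savez('pics/'+f+'.npz',**{k:v for k,v in c.items()}); return c
def ld(f): return np.load('pics/'+f+'.npz')
def ray(c,u,v,z):
    R=cv2.Rodrigues(np.array(c['rvec'],float))[0]; t=np.array(c['tvec'],float).ravel()
    d=R.T@np.array([(u-c['cx'])/c['fx'],(v-c['cy'])/c['fy'],1]); o=-R.T@t
    return o+d*(z-o[2])/d[2]
def proj(c,P):
    K=np.array([[c['fx'],0,c['cx']],[0,c['fy'],c['cy']],[0,0,1]],float)
    return cv2.projectPoints(np.array(P,float).reshape(-1,3),np.array(c['rvec'],float),np.array(c['tvec'],float),K,None)[0].reshape(-1,2)
E
python3 - <<'E'
from h import *
for n in('scene','side'):
    c=cap(n,n+'0'); R=cv2.Rodrigues(np.array(c['rvec'],float))[0]; print(n,-R.T@np.array(c['tvec']).ravel())
a=cv2.imread('pics/scene0.png');b=cv2.imread('pics/side0.png')
cv2.imwrite('pics/s0.png',cv2.resize(a,(800,600),interpolation=cv2.INTER_CUBIC))
cv2.imwrite('pics/d0.png',cv2.resize(b,(800,600),interpolation=cv2.INTER_CUBIC))
s=arm.observe();print(s)
E
```

```text
scene [ 944.13393907 -520.45782043  843.6071729 ]
side [404.47337784 972.19016594 651.24545466]
{'time_s': 0.1, 'q': array([ 1.10700071,  0.4683108 , -0.01159734,  1.6035615 ,  0.00600072,
        1.0713674 , -0.05631945]), 'dq': array([ 0.00052168, -0.00298059, -0.00156668, -0.00297267,  0.00060178,
        0.00031691,  0.00189628]), 'joint_efforts': array([ 4.93606076e-04, -5.33517230e+01,  2.12737190e-02, -2.51962763e+01,
        1.15131561e-02,  4.32451940e-03, -1.37912406e-05]), 'position': array([ 265.37778863, -593.1070827 ,  403.80685871]), 'tcp_rot': array([ 9.77956811e-01,  2.08805714e-01, -2.26163812e-04, -7.73986935e-04]), 'force': array([0.65655506, 0.24291034, 0.46159823]), 'torque': array([-0.03906053, -0.02096579, -0.00120941]), 'finger_force': 0.0, 'gripper_width': 84.78694643559268}
```

View pics/s0.png

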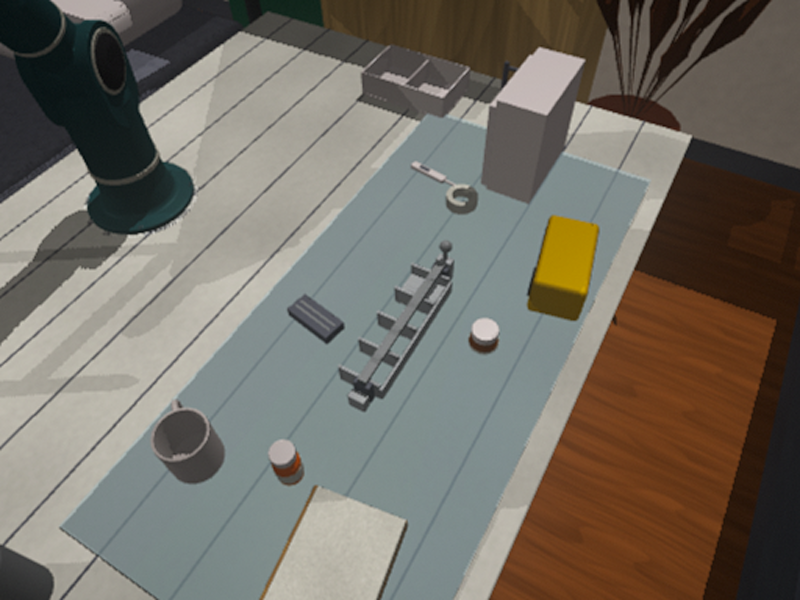

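View pics/d0.png

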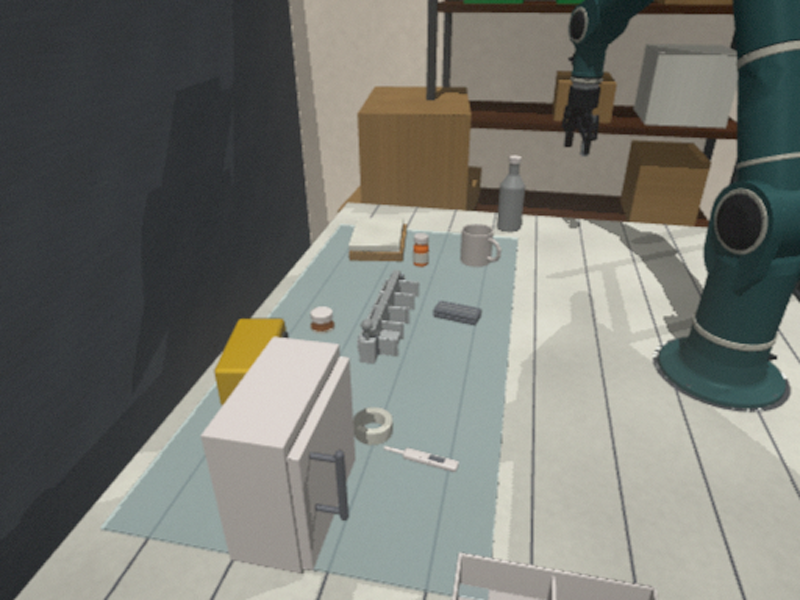

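Scene (800×600 view): the ball post is at (446,247), the far end and +y, so the third gap is at rack y = -30. The case is at (315,318), the pill bottle at (285,460) and the mug at (188,442). Next I'll enlarge the rack and case.

```bash
python3 - <<'E'
import cv2
a=cv2.imread('pics/scene0.png')[145:265,175:305]
cv2.imwrite('pics/s1.png',cv2.resize(a,None,fx=5,fy=5,interpolation=cv2.INTER_CUBIC))
E
```

```text
(no output)
```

View pics/s1.png

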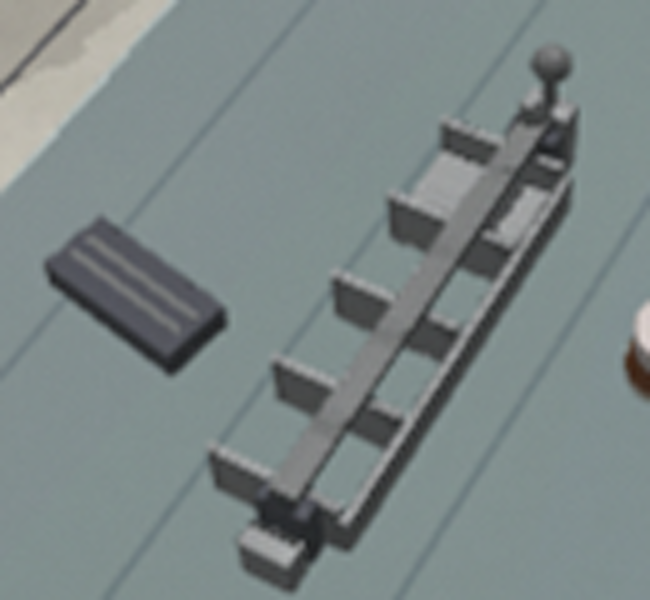

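```bash
cat > fit.py <<'E'
from h import *
from scipy.optimize import least_squares
def o(p,x0=175,y0=145,s=5): p=np.array(p,float); return (p+.5)/s-.5+[x0,y0]
def T(p,L):
    L=np.array(L,float);c,s=np.cos(p[2]),np.sin(p[2])
    return np.c_[p[0]+c*L[:,0]-s*L[:,1],p[1]+s*L[:,0]+c*L[:,1],6+L[:,2]]
def fit(c,L,uv,g):
    r=least_squares(lambda p:(proj(c,T([p[0],p[1],p[2]/100],L))-uv).ravel(),[g[0],g[1],g[2]*100],loss='soft_l1')
    p=r.x.copy();p[2]/=100; return p,(proj(c,T(p,L))-uv).round(1)
E
python3 - <<'E'
from fit import *
c=ld('scene0')
L=[[-38,y,38] for y in(120,60,0,-60,-120)]+[[15,148,82],[7,-134,56],[23,-134,56]]
uv=o([[445,121],[391,196],[335,274],[275,362],[212,451],[551,63],[273,484],[306,498]])
p,r=fit(c,L,uv,[650,-150,0]);print('rack',p,r.tolist())
L=[[-48,-22,20],[-48,22,20],[48,22,20],[48,-22,20],[48,-22,0],[48,22,0],[-48,-22,0]]
uv=o([[46,263],[102,217],[226,309],[172,359],[172,376],[226,323],[47,279]])
q,r=fit(c,L,uv,[500,-150,0]);print('case',q,r.tolist())
d=q[:2]-p[:2];cs,sn=np.cos(p[2]),np.sin(p[2]);print('case in rack',cs*d[0]+sn*d[1],-sn*d[0]+cs*d[1],q[2]-p[2])
# bystanders
for n,u,v,z in(('pill',283,450,84),('cup',187,425,91),('tape',461,193,31),('jar',485,327,46),('therm',430,172,12)):
    print(n,ray(c,u*.64,v*.64,z).round())
E
```

```text
rack [ 6.41000645e+02 -4.11864317e+01  2.54318771e-02] [[-0.6, -0.4], [-0.1, -0.5], [-0.0, -0.2], [0.2, -0.8], [0.2, -0.5], [0.4, 0.3], [0.3, 1.2], [-0.5, 1.1]]
case [ 5.04622754e+02 -8.92389865e+01 -1.92284201e-01] [[-0.7, -0.2], [-0.0, -0.8], [0.2, -0.9], [-0.9, -0.3], [0.1, 0.5], [0.9, 0.6], [0.4, 0.9]]
case in rack -137.555724991269 -44.56904394878465 -0.21771607793940742
pill [ 629. -328.   84.]
cup [ 493. -365.   91.]
tape [591. 297.  31.]
jar [774.  15.  46.]
therm [497. 342.  12.]
```

Step 1 of the motion: move over the scene at the current height and shut the fingers.

>>> {"method": "apply_moves", "body": {
  "motion": "3.3 -2.2 0 0 0;6.5 -4.4 0 0 0;9.8 -6.6 0 0 0;13.1 -8.8 0 0 0;16.3 -11 0 0 0;19.6 -13.1 0 0 0;22.9 -15.3 0 0 0;26.1 -17.5 0 0 0"
}}

```text
time_s: 0.77
position: [432.9, -325.1, 404.5]
tcp_rot: [0.978, 0.209, -0.0, -0.0]
force: [1.3, 0.1, -0.2]
gripper_width: -0.1
finger_force: 0.0
```

>>> {"method": "apply_moves", "body": {
  "motion": "3.3 -2.2 0 -0.1 0;6.5 -4.4 0 -0.22 0;9.8 -6.6 0 -0.34 0;13.1 -8.8 0 -0.46 0;16.3 -11 0 -0.58 0;19.6 -13.1 0 -0.7 0;22.9 -15.3 0 -0.82 0;26.1 -17.5 0 -0.94 0"
}}

```text
time_s: 1.43
position: [599.6, -58.9, 404.4]
tcp_rot: [0.776, 0.631, -0.0, -0.0]
force: [0.5, -0.1, 0.7]
gripper_width: 0.0
finger_force: 0.0
```

>>> {"method": "apply_moves", "body": {
  "motion": "0 0 0 -0.12 0;0 0 0 -0.235 0;0 0 0 -0.235 0;0 0 0 -0.235 0;0 0 0 -0.235 0;0 0 0 -0.235 0;0 0 0 -0.235 0;0 0 0 -0.235 0"
}}

```text
time_s: 2.1
position: [598.9, -60.9, 404.8]
tcp_rot: [0.699, 0.715, -0.0, 0.0]
force: [0.3, -0.0, -0.4]
gripper_width: 0.1
finger_force: 0.0
```

```bash
python3 - <<'E'
from fit import *
s=arm.observe();print(s['time_s'],s['q'].round(3),s['position'].round(1),s['tcp_rot'].round(4),s['force'].round(2),s['gripper_width'])
c=cap('wrist','w0')
cv2.imwrite('pics/w0b.png',cv2.resize(c['img'],(800,600),interpolation=cv2.INTER_CUBIC))
p=[641,-41.2,.0254]
print((proj(c,T(p,[[-38,y,38] for y in(120,60,0,-60,-120)]+[[15,y,56] for y in (134,90,30,-30,-90,-134)]))*800/512).round().tolist())
E
```

```text
2.1 [ 0.401  0.436 -0.467  1.701  0.22   1.056 -0.113] [598.9 -60.9 404.8] [ 6.987e-01  7.154e-01 -1.000e-04  1.000e-04] [ 0.26 -0.02 -0.43] 0.06087412199497877
[[405.0, 61.0], [405.0, 156.0], [405.0, 240.0], [405.0, 314.0], [405.0, 381.0], [492.0, 30.0], [488.0, 107.0], [482.0, 202.0], [477.0, 285.0], [473.0, 358.0], [470.0, 407.0]]
```

View pics/w0b.png

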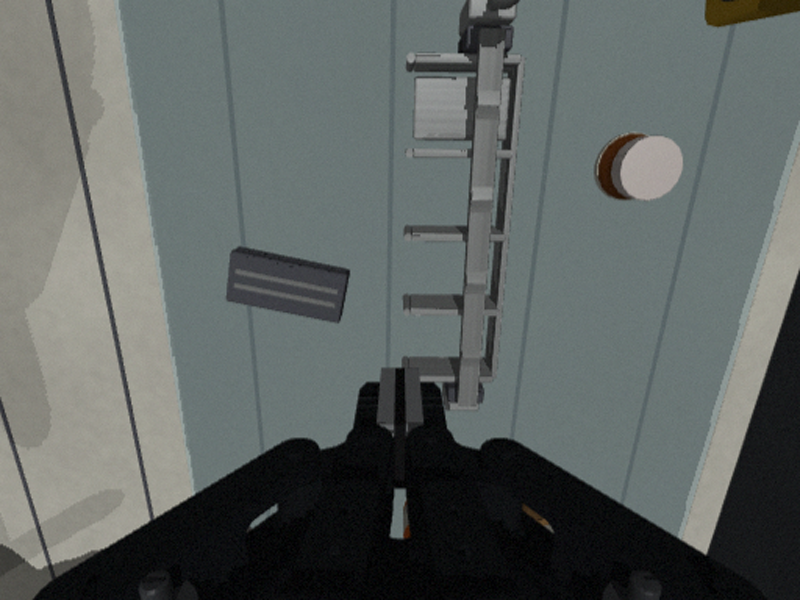

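Wrist view: bumps at about (487,98), (482,193), (476,280) and (471,352), fin mouth ends along column 408, and the case corners are clear. I'll refit the rack and case from these.

```bash
python3 - <<'E'
from fit import *
c=ld('w0'); k=512/800
def O(a): return (np.array(a,float)+.5)*k-.5
L=[[-38,y,38] for y in(60,0,-60)]+[[15,y,58] for y in (90,30,-30,-90)]+[[7,0,56],[23,0,56]]
uv=O([[407,153],[406,231],[405,302],[488,98],[482,193],[476,280],[471,353],[468.5,240],[491.5,240]])
for LL,u in((L,uv),(L[:7],uv[:7]),(L[3:7],uv[3:7])):
    p,r=fit(c,LL,u,[641,-41,.025]);print('rack',p.round(4),r.tolist())
p,_=fit(c,L[:7],uv[:7],[641,-41,.025])
L=[[-48,22,20],[48,22,20],[48,-22,20],[-48,-22,20]]
u=O([[232,255],[349,269],[341,322],[227,300]])
q,r=fit(c,L,u,[505,-89,-.19]);print('case',q.round(4),r.tolist())
d=q[:2]-p[:2];cs,sn=np.cos(p[2]),np.sin(p[2]);print('case in rack',cs*d[0]+sn*d[1],-sn*d[0]+cs*d[1],q[2]-p[2])
E
python3 - <<'E'
import cv2
a=cv2.imread('pics/side0.png')[165:235,225:315]
cv2.imwrite('pics/d1.png',cv2.resize(a,None,fx=8,fy=8,interpolation=cv2.INTER_CUBIC))
E
```

```text
rack [ 6.402586e+02 -3.604740e+01  1.330000e-02] [[-0.8, -3.4], [-0.9, 0.9], [-0.9, 3.7], [1.0, 0.6], [0.6, 1.1], [0.7, -0.6], [0.6, 0.5], [-0.2, -1.5], [-0.5, -1.4]]
rack [ 6.400333e+02 -3.551960e+01  1.430000e-02] [[-1.0, -3.9], [-1.1, 0.5], [-1.0, 3.3], [0.8, -0.0], [0.4, 0.6], [0.6, -1.0], [0.6, 0.1]]
rack [ 6.393829e+02 -3.556390e+01  1.450000e-02] [[0.1, -0.0], [-0.2, 0.6], [0.0, -1.0], [0.0, 0.1]]
case [ 5.075071e+02 -8.680190e+01 -1.597000e-01] [[-1.0, -2.9], [0.2, 1.6], [0.4, -0.6], [0.2, 1.0]]
case in rack -133.2437706379359 -49.38803659400146 -0.1739729226827733
```

```bash
python3 - <<'E'
import cv2
a=cv2.imread('pics/w0.png')[20:270,140:350]
cv2.imwrite('pics/w1.png',cv2.resize(a,(504,600),interpolation=cv2.INTER_CUBIC))
E
```

```text
(no output)
```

View pics/w1.png

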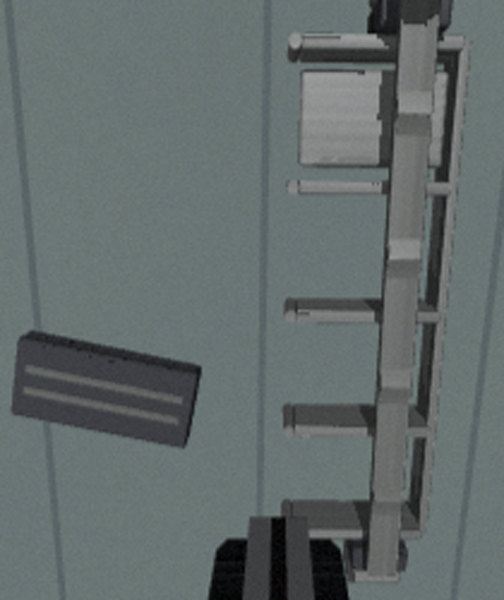

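```bash
python3 - <<'E'
from fit import *
c=ld('w0')
def O(a): return o(a,140,20,2.4)
LF=[[-38,y,38] for y in(120,60,0,-60)]; F=O([[291,38],[289,187],[286,316],[285,433]])
LB=[[15,y,58] for y in (90,30,-30,-90)]; B=O([[415,107],[405,247],[395,380],[387,497]])
for LL,u in((LF+LB,np.r_[F,B]),(LF,F),(LB,B)):
    p,r=fit(c,LL,u,[641,-41,.025]);print('rack',p.round(4),r.tolist())
p,_=fit(c,LF+LB,np.r_[F,B],[641,-41,.025])
L=[[-48,22,20],[48,22,20],[48,-22,20],[-48,-22,20]]
q,r=fit(c,L,O([[21,343],[201,368],[187,447],[12,412]]),[505,-89,-.19]);print('case',q.round(4),r.tolist())
d=q[:2]-p[:2];cs,sn=np.cos(p[2]),np.sin(p[2]);print('case in rack',cs*d[0]+sn*d[1],-sn*d[0]+cs*d[1],q[2]-p[2])
print('start over rail',T(p,[[15,112,56]]), T(p,[[15,-30,56]]))
E
```

```text
rack [ 6.402407e+02 -3.786810e+01  1.520000e-02] [[-0.9, -0.7], [-0.8, -1.5], [-0.2, -1.2], [-0.3, -1.9], [0.2, 0.8], [0.3, 3.6], [0.8, 1.9], [1.0, 0.8]]
rack [ 6.407464e+02 -3.938690e+01  1.100000e-02] [[0.0, 0.8], [-0.1, -0.2], [0.2, -0.0], [-0.1, -0.8]]
rack [ 6.39450e+02 -3.60257e+01  9.50000e-03] [[0.1, -1.2], [-0.2, 1.9], [0.1, 0.4], [-0.0, -0.5]]
case [ 5.074338e+02 -8.668560e+01 -1.743000e-01] [[-0.9, -3.1], [-0.0, 1.0], [0.5, -0.3], [0.3, 0.8]]
case in rack -133.53297396721624 -46.79494970095285 -0.18945418473676884
start over rail [[653.53796106  74.34681812  62.        ]] [[655.69454498 -67.63680469  62.        ]]
```

>>> {"method": "apply_moves", "body": {
  "motion": "3.4 1.5 0 0 0;6.8 2.9 0 0 0;10.2 4.4 2 0 0;13.5 5.8 5 0 0;13.5 5.8 8 0 0;13.5 5.8 11 0 0;13.5 5.8 13.5 0 0;13.5 5.8 15 0 0"
}}

```text
time_s: 2.82
position: [652.6, 75.7, 251.2]
tcp_rot: [0.698, 0.716, -0.002, -0.001]
force: [0.1, -0.9, 0.8]
gripper_width: -0.2
finger_force: 0.0
```

>>> {"method": "apply_moves", "body": {
  "motion": "0 0 0.4 0 0;0 0 0.8 0 0;0 0 1.2 0 0;0 0 1.5 0 0;0 0 1.7 0 0;0 0 1.8 0 0;0 0 1.8 0 0;0 0 1.8 0 0"
}}

```text
time_s: 3.48
position: [653.7, 75.8, 237.1]
tcp_rot: [0.698, 0.716, 0.0, 0.0]
force: [0.1, 0.5, 0.5]
gripper_width: -0.1
finger_force: 0.0
```

```bash
python3 - <<'E'
from fit import *
s=arm.observe();print(s['time_s'],s['position'].round(1),s['tcp_rot'].round(4),s['force'].round(2))
E
```

```text
3.4833 [653.7  75.8 237.1] [6.983e-01 7.158e-01 2.000e-04 3.000e-04] [0.13 0.46 0.48]
```

>>> {"method": "apply_moves", "body": {
  "motion": "0 0 0.1 0 0;0 0 0.2 0 0;0 0 0.3 0 0;0 0 0.4 0 0;0 0 0.5 0 0;0 0 0.5 0 0;0 0 0.5 0 0;0 0 0.5 0 0"
}}

```text
time_s: 4.15
position: [653.8, 75.8, 231.9]
tcp_rot: [0.698, 0.716, 0.0, 0.0]
force: [1.3, -1.2, 2.6]
gripper_width: 0.2
finger_force: 1.0
```

>>> {"method": "apply_moves", "body": {
  "motion": "-0.6 0 0 0 0;-1.4 0 0 0 0;-2.2 0 0 0 0;-3 0 0 0 0;-3.8 0 0 0 0;-4.6 0 0 0 0;-5.4 0 0 0 0;-6.2 0 0 0 0"
}}

```text
time_s: 4.82
position: [655.1, 12.6, 231.6]
tcp_rot: [0.698, 0.716, -0.0, -0.0]
force: [-0.4, 2.2, 2.9]
gripper_width: -0.1
finger_force: 1.1
```

>>> {"method": "apply_moves", "body": {
  "motion": "-0.8 0 0 0 0;-1.6 0 0 0 0;-2.4 0 0 0 0;-3.2 0 0 0 0;-4 0 0 0 0;-4.8 0 0 0 0;-5.6 0 0 0 0;-6.4 0 0 0 0"
}}

```text
time_s: 5.48
position: [656.7, -51.1, 231.6]
tcp_rot: [0.698, 0.716, -0.0, -0.0]
force: [0.1, 1.8, 2.0]
gripper_width: 0.0
finger_force: 1.1
```

>>> {"method": "apply_moves", "body": {
  "motion": "-0.6 0 0 0 0;-1.1 0 0 0 0;-1.5 0 0 0 0;-1.8 0 0 0 0;-1.9 0 0 0 0;-1.9 0 0 0 0;-1.9 0 0 0 0;-1.9 0 0 0 0"
}}

```text
time_s: 6.15
position: [657.3, -69.6, 231.7]
tcp_rot: [0.698, 0.716, -0.0, 0.0]
force: [-0.5, 0.5, 3.5]
gripper_width: 0.4
finger_force: 1.4
```

The bumps have been stroked to the third. Now lift, open the fingers and set them down beside the case on its -y side. A two-finger side push will square it and centre it.

>>> {"method": "apply_moves", "body": {
  "motion": "0 0 -2.5 0 0;0 0 -5 0 0;-1.5 -2.7 -5 0 0.6;-3 -5.5 -5 0 0.6;-4.4 -8.3 -5 0 0.6;-5.8 -11.1 -5 0 0.6;-7.2 -13.8 -5 0 0.6;-8 -15.1 -5 0.01 0.6"
}}

```text
time_s: 6.82
position: [504.8, -154.9, 280.8]
tcp_rot: [0.703, 0.711, -0.002, -0.001]
force: [-0.3, -0.2, -0.0]
gripper_width: 51.0
finger_force: 0.0
```

>>> {"method": "apply_moves", "body": {
  "motion": "0 0 1 0 0.6;0 0 3 0 0.6;0 0 5 0 0.6;0 0 7 0 0.6;0 0 8.5 0 0.6;0 0 9.5 0 0.6;0 0 10 0 0.6;0 0 10 0 0.6"
}}

```text
time_s: 7.48
position: [508.5, -152.3, 180.4]
tcp_rot: [0.701, 0.713, -0.0, -0.001]
force: [0.4, 0.0, 0.1]
gripper_width: 51.5
finger_force: 0.0
```

```bash
python3 - <<'E'
from fit import *
s=arm.observe();print(s['time_s'],s['position'].round(1),s['tcp_rot'].round(4),s['force'].round(2),s['gripper_width'])
c=cap('side','d2');a=c['img'][165:235,225:345]
a=cv2.resize(a,None,fx=4.5,fy=4.5,interpolation=cv2.INTER_CUBIC)
b=cap('wrist','w2')['img']; b=cv2.resize(b[:,60:452],(540,530),interpolation=cv2.INTER_CUBIC)
d=cap('scene','s2')
cv2.imwrite('pics/m2.png',b)
E
```

```text
7.4833 [ 508.5 -152.3  180.4] [ 7.015e-01  7.127e-01 -2.000e-04 -9.000e-04] [0.45 0.01 0.12] 51.45372588885602
```

View pics/m2.png

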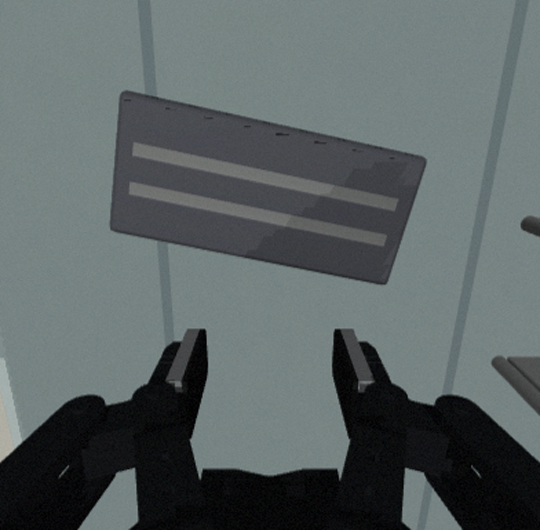

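Wrist view: the case sits squarely ahead of the open fingers, which are at (190,360) and (355,360). Its near right corner (385,283) is closest. Now push it in +y.

>>> {"method": "apply_moves", "body": {
  "motion": "0.5 0 0 0 0.6;1 0 0 0 0.6;1.5 0 0 0 0.6;2 0 0 0 0.6;2.4 0 0 0 0.6;2.8 0 0 0 0.6;3.2 0 0 0 0.6;3.5 0 0 0 0.6"
}}

```text
time_s: 8.3
position: [507.9, -117.4, 181.8]
tcp_rot: [0.702, 0.712, 0.0, 0.0]
force: [1.7, -0.9, 0.7]
gripper_width: 51.3
finger_force: 0.3
```

>>> {"method": "apply_moves", "body": {
  "motion": "0.2 0 0 0 0.6;0.4 0 0 0 0.6;0.6 0 0 0 0.6;0.8 0 0 0 0.6;1 0 0 0 0.6;1.1 0 0 0 0.6;1.1 0 0 0 0.6;1.1 0 0 0 0.6"
}}

```text
time_s: 8.97
position: [507.5, -106.7, 181.6]
tcp_rot: [0.702, 0.712, -0.0, -0.0]
force: [-0.4, -0.5, 0.5]
gripper_width: 51.3
finger_force: 0.0
```

>>> {"method": "apply_moves", "body": {
  "motion": "-1 0 0 0 0.6;-2 0 -1 0 0.6;-3 0 -4 0 0.6;-4 0 -8 0 0.6;-4 0 -12 0 0.6;-4 0 -15 0 0.6;-4 0 -15 0 0.6;-4 0 -15 0 0.6"
}}

```text
time_s: 9.63
position: [508.5, -147.9, 333.5]
tcp_rot: [0.702, 0.712, 0.001, 0.002]
force: [0.8, 0.1, -0.9]
gripper_width: 51.0
finger_force: 0.0
```

```bash
python3 - <<'E'
from fit import *
s=arm.observe();print(s['time_s'],s['position'].round(1),s['tcp_rot'].round(4))
c=cap('wrist','w3')
cv2.imwrite('pics/w3b.png',cv2.resize(c['img'],(800,600),interpolation=cv2.INTER_CUBIC))
E
```

```text
9.6333 [ 508.5 -147.9  333.5] [7.023e-01 7.119e-01 6.000e-04 2.000e-03]
```

View pics/w3b.png

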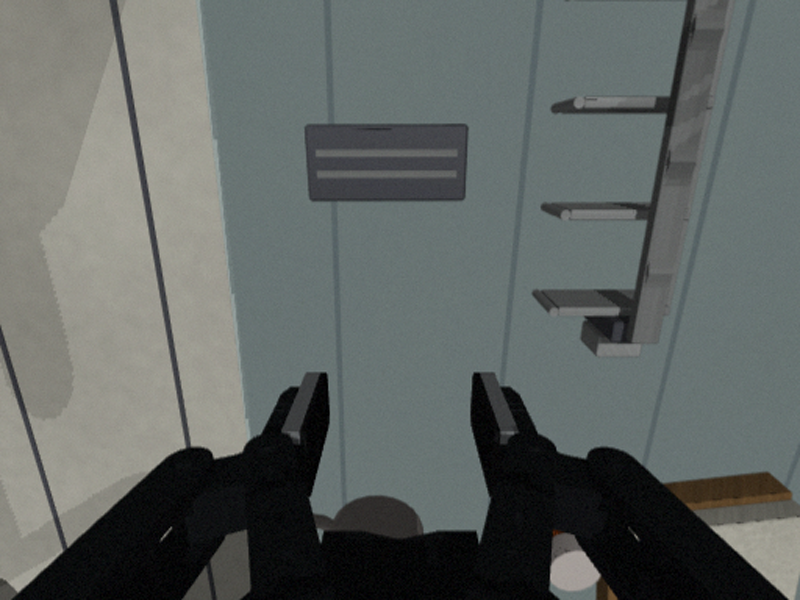

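The case is squared up: top corners (305,125), (467,124), (466,200), (309,200). Fin tops at (578,103), (565,214), (553,311).

```bash
python3 - <<'E'
from fit import *
c=ld('w3');k=.64
def O(a): return (np.array(a,float)+.5)*k-.5
p,r=fit(c,[[-38,y,38] for y in(0,-60,-120)]+[[7,-134,56],[23,-134,56]],O([[578,102],[565,214],[553,311],[633,342],[660,342]]),[640,-39,.015]);print(p.round(4),r.tolist())
q,r=fit(c,[[-48,22,20],[48,22,20],[48,-22,20],[-48,-22,20]],O([[305,125],[467,124],[466,200],[309,200]]),[510,-75,0]);print(q.round(4),r.tolist())
for P in(p,[640.5,-39,.015]):
    d=q[:2]-P[:2];cs,sn=np.cos(P[2]),np.sin(P[2]);print('case in rack',cs*d[0]+sn*d[1],-sn*d[0]+cs*d[1],q[2]-P[2])
E
```

```text
[ 6.416983e+02 -3.881370e+01  8.000000e-03] [[-0.0, -1.0], [-0.7, -0.3], [-0.8, -0.2], [0.9, 1.0], [0.7, 1.1]]
[ 5.012164e+02 -7.324550e+01  1.730000e-02] [[-0.8, -0.5], [1.3, -0.4], [-0.2, 0.4], [0.0, 0.8]]
case in rack -140.75124314486132 -33.313338813302124 0.009337864415645564
case in rack -139.78154455738132 -32.15249501942725 0.002291713635404962
```

>>> {"method": "apply_moves", "body": {
  "motion": "1 -1 0 0.12 0.2;2 -2.2 0 0.24 0.2;3 -3.4 0 0.36 0.2;4 -4.6 0 0.48 0.2;5 -5.8 0 0.6 0.2;6 -7 0 0.72 0.2;7 -8 0 0.84 0.2;7.5 -8.2 0 0.96 0.2"
}}

```text
time_s: 10.35
position: [422.8, -72.4, 329.8]
tcp_rot: [0.952, 0.305, -0.002, -0.001]
force: [-0.4, 0.6, 0.4]
gripper_width: 16.9
finger_force: 0.0
```

>>> {"method": "apply_moves", "body": {
  "motion": "0 0 0 0.12 0.2;0 0 0 0.24 0.2;0 0 0 0.36 0.2;0 0 0 0.48 0.2;0 0 0 0.6 0.2;0 0 0 0.613 0.2;0 0 0 0.613 0.2;0 0 0 0.613 0.2"
}}

```text
time_s: 11.02
position: [424.8, -73.1, 330.8]
tcp_rot: [1.0, 0.008, -0.001, -0.0]
force: [0.2, 0.7, -0.8]
gripper_width: 17.2
finger_force: 0.0
```

```bash
python3 - <<'E'
from fit import *
from scipy.spatial.transform import Rotation as Ro
s=arm.observe();print(s['time_s'],s['q'].round(2),s['position'].round(1),Ro.from_quat(s['tcp_rot']).as_matrix().round(4).tolist())
E
```

```text
11.0167 [ 0.33  0.22 -0.26  2.17  0.08  0.76 -1.54] [424.8 -73.1 330.8] [[0.9999, 0.0158, -0.002], [0.0158, -0.9999, 0.0003], [-0.002, -0.0003, -1.0]]
```

>>> {"method": "apply_moves", "body": {
  "motion": "0 0 3 0 0.2;0 0 6 0 0.2;0 0 9 0 0.2;0 0 11.5 0 0.2;0 0 13.5 0 0.2;0 0 14.7 0 0.2;0 0 15 0 0.2;0 0 15 0 0.2"
}}

```text
time_s: 11.68
position: [424.5, -73.1, 180.8]
tcp_rot: [1.0, 0.007, -0.002, -0.0]
force: [0.2, 0.1, -0.1]
gripper_width: 16.9
finger_force: 0.0
```

>>> {"method": "apply_moves", "body": {
  "motion": "0.5 0 0 0 0.2;1 0 0 0 0.2;1.5 0 0 0 0.2;2 0 0 0 0.2;2.6 0 0 0 0.2;3.2 0 0 0 0.2;3.8 -0.05 0 0 0.2;4.4 -0.1 0 0 0.2"
}}

```text
time_s: 12.35
position: [469.7, -71.6, 181.7]
tcp_rot: [1.0, 0.006, -0.0, 0.0]
force: [-1.3, -1.1, 1.0]
gripper_width: 17.3
finger_force: 0.6
```

>>> {"method": "apply_moves", "body": {
  "motion": "0.5 0 0 0 0.2;1 -0.05 0 0 0.2;1.4 -0.05 0 0 0.2;1.8 -0.1 0 0 0.2;2 -0.1 0 0 0.2;2 -0.1 0 0 0.2;2 -0.1 0 0 0.2;2 -0.1 0 0 0.2"
}}

```text
time_s: 13.02
position: [489.0, -70.4, 181.7]
tcp_rot: [1.0, 0.006, 0.0, 0.0]
force: [-0.4, -0.7, -0.2]
gripper_width: 16.7
finger_force: 0.0
```

```bash
python3 - <<'E'
from fit import *
s=arm.observe();print(s['time_s'],s['position'].round(1),s['force'].round(2))
c=cap('scene','s4');a=c['img'][145:265,175:305]
cv2.imwrite('pics/s4b.png',cv2.resize(a,None,fx=5,fy=5,interpolation=cv2.INTER_CUBIC))
E
```

```text
13.0167 [489.  -70.4 181.7] [-0.4  -0.68 -0.2 ]
```

View pics/s4b.png

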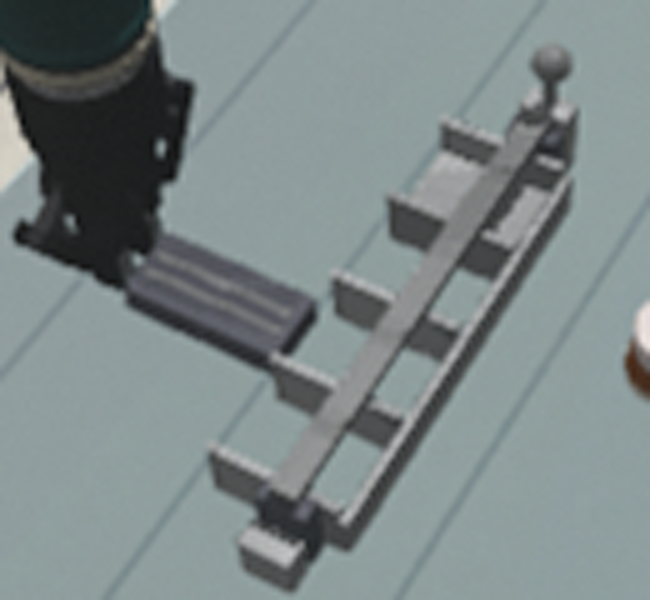

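```bash
python3 - <<'E'
from fit import *
c=ld('scene0')
L=[[-38,y,38] for y in(120,60,0,-60,-120)]+[[15,148,82]]
p,r=fit(c,L,o([[445,121],[391,196],[335,274],[275,362],[212,451],[551,63]]),[640,-39,.015]);print(p,r.tolist())
q,r=fit(c,[[-48,22,20],[48,22,20],[48,-22,20],[-48,-22,20],[48,22,0],[48,-22,0]],o([[163,236],[317,303],[270,351],[126,288],[317,316],[270,363]]),[547,-70,0.015]);print(q,r.tolist())
for P in(p,[640.5,-39,.015]):
    d=q[:2]-P[:2];cs,sn=np.cos(P[2]),np.sin(P[2]);print('case in rack',cs*d[0]+sn*d[1],-sn*d[0]+cs*d[1],q[2]-P[2])
# predicted fin foot and top corners (front)
for y in(3,-3,-57,-63):print(y,((proj(c,T([640.5,-39,.015],[[-38,y,0],[-38,y,38]]))-[175,145])*5+2).round().tolist())
E
```

```text
[ 6.41535586e+02 -4.22674303e+01  2.57901515e-02] [[-0.6, -0.1], [-0.2, -0.1], [-0.0, 0.2], [0.2, -0.4], [0.2, -0.1], [0.4, 0.7]]
[ 5.46043560e+02 -7.20011647e+01  2.20703925e-02] [[0.1, -1.5], [-0.4, -1.6], [0.4, 1.1], [-1.6, -0.3], [0.0, 0.1], [1.0, 2.9]]
case in rack -96.2270233611606 -27.261365644729686 -0.0037197589845948675
case in rack -94.94081325149237 -31.580658627997384 0.007070392540928672
3 [[343.0, 307.0], [340.0, 265.0]]
-3 [[338.0, 315.0], [334.0, 273.0]]
-57 [[286.0, 389.0], [280.0, 349.0]]
-63 [[280.0, 398.0], [274.0, 358.0]]
```

Centred within about 3 mm, so I'll push straight in.

>>> {"method": "apply_moves", "body": {
  "motion": "0.4 0 0 0 0.2;0.8 0 0 0 0.2;1.2 0 0 0 0.2;1.6 0 0 0 0.2;2 0 0 0 0.2;2.4 0 0 0 0.2;2.8 0 0 0 0.2;3.2 0 0 0 0.2"
}}

```text
time_s: 13.73
position: [521.4, -69.9, 181.6]
tcp_rot: [1.0, 0.006, -0.0, 0.0]
force: [-0.9, -0.4, 0.5]
gripper_width: 16.9
finger_force: 0.6
```

>>> {"method": "apply_moves", "body": {
  "motion": "0.5 0 0 0 0.2;1 0 0 0 0.2;1.5 0 0 0 0.2;2 0 0 0 0.2;2.5 0 0 0 0.2;3 0 0 0 0.2;3.5 0 0 0 0.2;4 0 0 0 0.2"
}}

```text
time_s: 14.4
position: [561.5, -69.4, 181.6]
tcp_rot: [1.0, 0.006, -0.0, 0.0]
force: [-0.6, 0.1, -0.0]
gripper_width: 17.0
finger_force: 0.5
```

>>> {"method": "apply_moves", "body": {
  "motion": "0.2 0 0 0 0.2;0.4 0 0 0 0.2;0.6 0 0 0 0.2;0.8 0 0 0 0.2;0.9 0 0 0 0.2;1 0 0 0 0.2;1 0 0 0 0.2;1 0 0 0 0.2"
}}

```text
time_s: 15.07
position: [571.0, -69.3, 181.6]
tcp_rot: [1.0, 0.006, 0.0, 0.0]
force: [-0.9, -0.9, -0.3]
gripper_width: 17.3
finger_force: 0.2
```

Not yet against the wall, so push on gently until the force rises.

>>> {"method": "apply_moves", "body": {
  "motion": "0.05 0 0 0 0.2;0.1 0 0 0 0.2;0.15 0 0 0 0.2;0.2 0 0 0 0.2;0.25 0 0 0 0.2;0.3 0 0 0 0.2;0.3 0 0 0 0.2;0.3 0 0 0 0.2"
}}

```text
time_s: 15.73
position: [572.1, -69.3, 181.2]
tcp_rot: [1.0, 0.006, -0.003, 0.0]
force: [-9.4, -0.5, 5.7]
gripper_width: 17.0
finger_force: 4.3
```

That gave 9 N at TCP x = 572, which is exactly where home was expected. Now back off and lift.

>>> {"method": "apply_moves", "body": {
  "motion": "-0.5 0 0 0 0.2;-1.5 0 0 0 0.2;-3 0 0 0 0.2;-4.5 0 0 0 0.2;-6 0 -2 0 0.2;-7.5 0 -6 0 0.2;-9 0 -10 0 0.2;-9.5 0 -13 0 0.2"
}}

```text
time_s: 16.4
position: [477.2, -70.4, 313.4]
tcp_rot: [1.0, 0.006, 0.0, 0.0]
force: [1.9, 0.3, 0.2]
gripper_width: 17.3
finger_force: 0.0
```

>>> {"method": "apply_moves", "body": {
  "motion": "0 0 -1 0 0.2;0 0 -2 0 0.2;0 0 -2 0 0.2;0 0 -2 0 0.2;0 0 -2 0 0.2;0 0 -2 0 0.2;0 0 -2 0 0.2;0 0 -2 0 0.2"
}}

```text
time_s: 17.07
position: [479.0, -70.4, 330.7]
tcp_rot: [1.0, 0.006, -0.001, -0.0]
force: [-0.7, -0.5, -0.1]
gripper_width: 17.2
finger_force: 0.0
```

```bash
python3 - <<'E'
from fit import *
s=arm.observe();print(s['time_s'],s['position'].round(1),s['force'].round(2))
c=cap('scene','s5');a=c['img'][145:265,175:305]
cv2.imwrite('pics/s5b.png',cv2.resize(a,None,fx=5,fy=5,interpolation=cv2.INTER_CUBIC))
E
```

```text
17.0667 [479.  -70.4 330.7] [-0.66 -0.49 -0.12]
```

View pics/s5b.png

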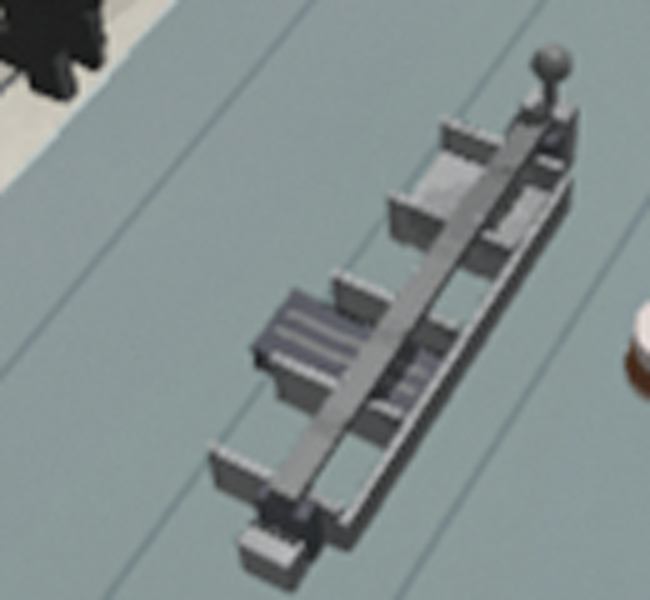

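The case lies in the third gap, with its front end at the back wall near (435,355) and its rear sticking out at (275,325). The hand is clear, so I'm handing in.

```bash
python3 -c "
from rig import arm
print(arm.close_job())"
```

```text
the job is handed in; nothing more can be done
None
```

I stroked the rail from the ball-post end over the first two bumps to the third, then slid the case along the glass into the third gap until it met the back wall (about 9 N). I handed the job in at about 17 s with the hand clear; no verdict came back.

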